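# Feed a calibration puck round the curved transfer track

## Task

Pick up the white calibration puck, lay it flat on the yellow ring of the transfer track's open loading bay and let go of it. Then push it along the channel from behind, under the blue lips and round the bend, until it sits fully home against the grey reader stop at the far end, and leave it there. Do not knock over or shift the other things on the bench.

Things in the scene. Friction and masses are not known exactly. Their poses are not given: they have to be found in the camera images.
- puck_center (a point): Centre (half-way up, 7 mm above its underside) of the white round calibration puck, a disc 54 mm across and 14 mm high, 60 g, lying flat on the bench at the start. z axis up out of its top face. Grip it across the rim.
- track: L-shaped transfer track fixed to the bench at a changing place and yaw; origin on the bench top under its middle, z up; its coordinates below are in mm. Grey plate 6 mm thick (top = track floor), black rails 60 mm apart. Centre line: loading bay (-60, 110), straight along -y to (-60, 0), left-hand quarter bend of radius 70 about (10, 0) to (10, -70), straight along +x to the stop face at x = 87.
- loading_bay (a point): Centre of the yellow ring (61 mm across) on the bare plate of the loading bay, at floor level, 6 mm above the bench; axes as track: the way into the channel is along -y. At (-60, 110) mm of the track; the bare plate reaches 45 mm behind it, 35 mm ahead and 47 mm to each side, with no rails there.
- mouth (a point): Centre line at track (-60, 50), floor level, axes as track. From here to the stop the rails carry blue lips reaching 7 mm inward on both sides: a slot 46 mm wide stays open above. Lip underside 18 mm, top 22 mm above the floor; the puck slides under and cannot be lifted out, fingertips reach it through the slot. Before it (25 mm long) rails without lips flare from 60 to 84 mm apart.
- corner (a point): Middle of the bend on the channel's centre line, at floor level. The rails and the floor are slippery plastic (sliding friction about 0.25); pushed mainly along the channel the puck glides round on the outer rail, pushed steeply at the rail it wedges.
- home (a point): Where the middle of the puck's underside is when it touches the stop, on the centre line at track (60, -70), 27 mm before the stop face, floor level; axes as track: the puck arrives along +x. The grey stop with its reader head rises 29 mm above the floor.
- lens_cap: Black lens cap, 51 mm across, 10 mm high, a bystander that looks like a black puck; it may lie in either of the two spots where the puck may lie. Origin at its underside.
- timer: Grey bench timer with a dark display, 32x58x45 mm, bystander. Origin at its underside.
- parts_box_b: Blue parts box with a grey lid, 60x68x25 mm, bystander. Origin at its underside.
- cotton_buds: White tub of pink cotton buds, 77 mm across, 80 mm high, bystander. Origin at its underside.
- solvent_bottle: Clear dispensing bottle with a blue collar, 63 mm across, 122 mm high, bystander. Origin at its underside.
- test_nest: Black test fixture fixed to the bench between the puck and the track, always in the same place: base 155 mm (x) by 180 mm (y), with a press frame tilted open that rises to about 0.18 m. An obstacle: carry the hand over or in front of it. Origin at the middle of its underside.
There are look-alikes about, which are no part of the job. There is more than one size of the part that bears puck_center; the job needs the largest.

How it is judged:
By the outcome, as a careful person would: the job done as asked, in the order asked, and still so for the second after the job is handed in, with the robot touching nothing.
It also fails if it takes over 58 s, if anything falls off the work surface, if the arm or the gripper's body presses on something with over 40 N, if the wrist force passes 120 N, or if a joint passes its speed limit or range.

## Robot

A 7-joint arm with a two-finger parallel gripper is mounted at the origin on a cart in front of the work surface, level with it; the furniture and walls round the work are solid. World frame = base frame: x ahead of the robot, y to its left, z up, the work surface at z = 0. Lengths are in m, angles in rad, forces in N, time in s.
With the tool pointing down it reaches from about 0.425 to 0.975 m from the base axis. Payload 16.7 kg.
Tool frame: the origin (TCP) lies between the finger pads; the fingertips stand 22 mm ahead of it and the grasp point (between the pads) lies 3 mm ahead of it (robot.tip_extent is the distance from the TCP to the fingertips, in m); z points along the fingers, y is the line along which they close (so a half turn about z gives the same grasp; the last joint's range is limited). The gripper opens to 85 mm and grips with 20 to 120 N. Pads are 22 mm wide; open, the fingers measure 114 mm over their backs; the gripper's body (76 mm by 85 mm) begins 54 mm behind the grasp point. The pads swing forward as they close: fully open they stand 13 mm farther back than shut.
Start: joints at [0.962, 0.426, 0.074, 1.606, -0.034, 1.111, -0.067], TCP at [0.3, -0.605, 0.22] pointing down, gripper open.
Joint ranges: [-2.85, 2.85], [-0.5, 2.14], [-1.23, 1.37], [0.21, 2.46], [-1.02, 4.16], [0.16, 2.05], [-2.73, 2.73]. Speed limits (rad/s): [1.89, 1.89, 2.39, 2.39, 3.01, 3.01, 3.01].

## Interface

Orientations are given as a unit quaternion [w, x, y, z].
In Python, from rig import robot gives the robot as it stands. Calls block until the motion is done:
- robot.movep(position, orientation): joint-space move of the TCP to a pose.
- robot.line_to(position, rot=None, speed=0.15, guard=None): straight line of the TCP; rot=None keeps the orientation; speed is the mean speed in m/s. With guard (N) it stops when the force on the tool has changed by that much, and returns True; else False.
- robot.goto_joints(angles): joint-space move.
- robot.open_gripper() and robot.gripper_close(effort=None): open the fingers fully, or close them until they stop; effort is the grip in N (None keeps the last).
- robot.wait(seconds).
- robot.ik(position, orientation): joint angles nearest the present ones, or None.
- robot.sense(): the state.
- robot.read_camera(name): name is "scene" or "top" or "wrist"; returns a dict with "frame" (400x640x3 uint8, red, green, blue), "camera_matrix" (3x3 intrinsics, pixels), "camera_from_world" (4x4, takes a point from world to camera coordinates); the wrist camera has in their place "mount" (4x4, takes a point from camera to tool coordinates, whose origin is the TCP and whose axes are the flange's). Camera axes: x right, y down, z forward; pixel columns grow to the right and rows downward; lengths in m; the calibration is good to about 2 mm. A picture is of the moment at which its call begins: read the wrist's pose just before it. There is no depth.
A pose or a line that the arm cannot do raises robot.IKError and nothing moves.
- robot.close_job(): hands the job in; it is judged then, once.
The state is a dict: "time": time; "joints": joint angles; "dq": joint speeds; "joint_torque": joint torques, N m; "tool_pos": TCP position; "eef_rot": TCP orientation; "contact_force": force on the tool from outside, world axes, zero at the start; "ft_torque": the same for the moment, N m; "gripper_width": finger opening in m; "grip_force": force on a finger pad.
Only numpy, scipy, OpenCV 4.12 (cv2) and the standard library are available. Lean on these libraries where they do the work, as an engineer would, in place of code of your own. Each camera call takes 0.05 s, during which the arm holds its last target. There are 200 camera calls.

## Working session

There is one attempt and no reset: what is moved stays moved. The work goes in short steps, each a Python script; the robot and the scene stay as the last script left them, time stands still between calls to the robot, and variables do not carry over. Pictures are saved under pics/ and viewed, at most 10 in all, crops included, and the job is handed in when it is done.

```bash
mkdir -p pics; ls
cat > h.py <<'E'
import numpy as np, cv2
from rig import robot
def shot(n,f=None):
    r=robot.read_camera(n); 
    if f: cv2.imwrite('pics/'+f,r['frame'][:,:,::-1])
    return r
def ray(r,u,v,z):
    "pixel -> world point on plane z"
    T=np.linalg.inv(r['camera_from_world']); d=T[:3,:3]@np.linalg.inv(r['camera_matrix'])@[u,v,1]; o=T[:3,3]
    return o+d*(z-o[2])/d[2]
E
python3 - <<'E'
from h import *
for n in('scene','top'):
    r=shot(n,n+'1.png'); np.savez(n+'1.npz',**r); print(n,np.linalg.inv(r['camera_from_world'])[:3].round(3).tolist(),r['camera_matrix'].round(1).tolist())
s=robot.sense(); print(s)
E
```

```text
pics
scene [[-0.714, -0.394, 0.58, -0.237], [-0.7, 0.383, -0.602, 0.8], [0.015, -0.836, -0.549, 0.86]] [[484.2, 0.0, 307.3], [0.0, 484.2, 201.2], [0.0, 0.0, 1.0]]
top [[-0.016, -0.989, 0.144, 0.426], [-1.0, 0.018, 0.008, -0.076], [-0.011, -0.144, -0.99, 1.223]] [[366.3, 0.0, 317.3], [0.0, 366.3, 195.8], [0.0, 0.0, 1.0]]
{'time': 0.1, 'joints': array([ 0.96151976,  0.42667999,  0.07385803,  1.60653214, -0.03411163,
        1.11078594, -0.06710011]), 'dq': array([-0.00024942, -0.00292485, -0.00141695, -0.00131312,  0.00090176,
        0.00057444,  0.0015367 ]), 'joint_torque': array([ 7.07525789e-03, -9.51552558e+01,  3.77134502e+00, -4.64407933e+01,
        1.96748588e-02,  6.44120053e-03, -6.89762965e-05]), 'tool_pos': array([ 0.29934182, -0.60458065,  0.21937854]), 'eef_rot': array([-5.48472063e-04,  9.73696387e-01,  2.27848673e-01, -1.65779894e-04]), 'contact_force': array([-0.30771896,  0.13603646,  0.0902815 ]), 'ft_torque': array([ 0.06415704,  0.00043463, -0.02623898]), 'grip_force': 0.0, 'gripper_width': 0.08522678410881092}
```

View pics/top1.png

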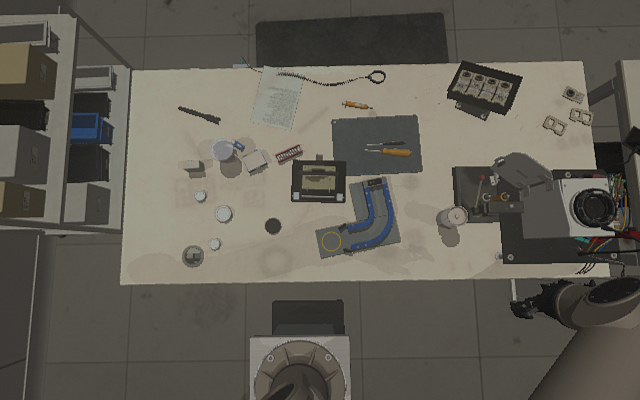

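View pics/scene1.png

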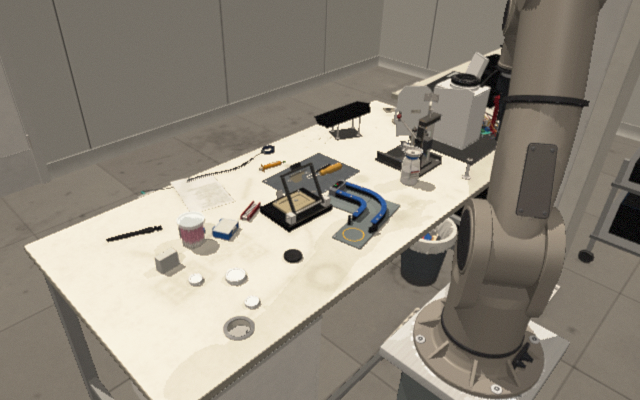

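Top view: three white discs at (223,214) (the largest), (200,196) and (214,243); lens cap at (273,226); yellow ring at (331,241). The channel runs right, then bends up to the stop near (376,183). The scene view agrees.

Run:
```python
from h import *
for n,box in(('top',(185,180,245,255)),('scene',(180,260,270,315))):
    r=np.load(n+'1.npz'); f=r['frame']; x0,y0,x1,y1=box
    hsv=cv2.cvtColor(f,cv2.COLOR_RGB2HSV)
    m=(((hsv[...,1]<25)&(hsv[...,2]>185))*255).astype('u1'); k=np.zeros_like(m);k[y0:y1,x0:x1]=m[y0:y1,x0:x1]
    N,_,st,c=cv2.connectedComponentsWithStats(k)
    for s,p in zip(st[1:],c[1:]):
        if s[4]>25: print(n,'white',s.tolist(),p.round(1),ray(r,*p,.014).round(4))
    y=((hsv[...,0]>18)&(hsv[...,0]<34)&(hsv[...,1]>90)&(hsv[...,2]>90)).astype('u1')*255
    b=((hsv[...,0]>100)&(hsv[...,0]<125)&(hsv[...,1]>110)).astype('u1')*255
    if n=='top': y[:,:310]=0;y[:,350:]=0;y[:220]=0;y[262:]=0;b[:,:335]=0;b[:,410:]=0;b[:170]=0;b[260:]=0
    else: y[:,:335]=0;y[:,375:]=0;y[:222]=0;y[250:]=0;b[:,:325]=0;b[:,395:]=0;b[:175]=0;b[235:]=0
    P=np.argwhere(y)[:,::-1]; 
    if len(P)>5: e=cv2.fitEllipse(P.astype('f4')); print(n,'ring',len(P),e,ray(r,*e[0],.006).round(4))
    B=np.argwhere(b)[:,::-1]; W=np.array([ray(r,*p,.028)[:2] for p in B])
    print('blue',len(B),W.min(0),W.max(0)); R=cv2.minAreaRect((W*1000).astype('f4')); print(R)
```

```text
top ring 71 ((330.9117126464844, 240.8950958251953), (18.63899803161621, 18.689191818237305), 120.87505340576172) [ 0.452  -0.1078  0.006 ]
blue 557 [ 0.4275955  -0.30918284] [ 0.63510407 -0.16353798]
((531.1539306640625, -234.64126586914062), (183.5811004638672, 155.0127716064453), 10.313006401062012)
scene white [223, 267, 22, 15, 231] [234.7 273.5] [0.5489 0.2489 0.014 ]
scene white [188, 273, 14, 10, 110] [194.7 277.7] [0.6078 0.3312 0.014 ]
scene white [249, 273, 13, 18, 86] [255.1 280.8] [0.4907 0.2293 0.014 ]
scene white [244, 295, 15, 12, 134] [251.2 300.1] [0.4457 0.2802 0.014 ]
scene ring 70 ((352.9788513183594, 234.19369506835938), (12.68858528137207, 21.124174118041992), 95.0377426147461) [ 0.4489 -0.1078  0.006 ]
blue 507 [ 0.41883219 -0.30713772] [ 0.63088045 -0.15413528]
((521.3425903320312, -240.67733764648438), (125.0974349975586, 241.70419311523438), 64.64157104492188)
```

```bash
cat >> h.py <<'E'
def q(yaw): return [0,np.cos(yaw/2),np.sin(yaw/2),0]   # tool down, tool x at world yaw
def wshot(f):
    from scipy.spatial.transform import Rotation as R
    s=robot.sense(); r=dict(robot.read_camera('wrist')); cv2.imwrite('pics/'+f,r['frame'][:,:,::-1])
    T=np.eye(4); T[:3,:3]=R.from_quat(np.roll(s['eef_rot'],-1)).as_matrix(); T[:3,3]=s['tool_pos']
    r['camera_from_world']=np.linalg.inv(T@r['mount']); return r
E
python3 - <<'E'
from h import *
print(robot.tip_extent, np.array(robot.read_camera('wrist')['mount']).round(3).tolist())
robot.movep([.48,-.2,.32],q(0)); r=wshot('wt.png'); np.savez('wt.npz',**r)
robot.movep([.50,.25,.25],q(0)); r=wshot('wp.png'); np.savez('wp.npz',**r)
s=robot.sense(); print(s['time'],s['tool_pos'],s['eef_rot'],s['joints'])
E
```

```text
0.022 [[-0.001, -0.959, -0.283, 0.073], [1.0, -0.0, -0.001, -0.0], [0.0, -0.283, 0.959, -0.153], [0.0, 0.0, 0.0, 1.0]]
3.5833 [0.5006514  0.2487603  0.25007369] [ 1.92369410e-04  9.99999564e-01 -9.04043281e-04  1.31091589e-04] [-0.13590578  0.25109785 -0.51978862  1.80788591  0.13816615  1.11844315
 -2.27538048]
```

View pics/wt.png

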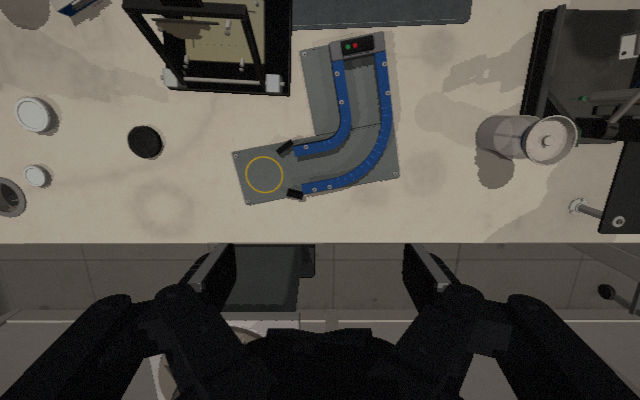

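View pics/wp.png

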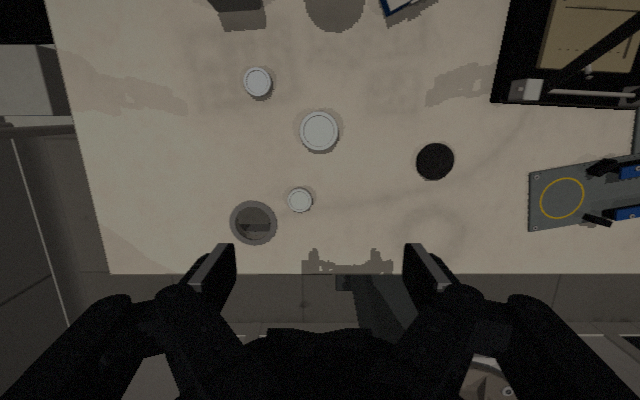

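Track view: ring at (264,174), the bay plate's long outer edge from (247,205) to (399,175), stop at (357,45). Puck view: the largest white disc is at (319,132), the smaller ones at (257,82) and (300,200), the cap at (435,161).

Run:
```python
from h import *
r=dict(np.load('wp.npz')); hsv=cv2.cvtColor(r['frame'],cv2.COLOR_RGB2HSV)
print('disc/bench hsv',hsv[132,319],hsv[82,257],hsv[110,370])
m=((hsv[...,1]<20)&(hsv[...,2]>130)).astype('u1')*255; m[:50]=0;m[225:]=0;m[:,:220]=0;m[:,360:]=0
for c in cv2.findContours(m,0,2)[0]:
    if cv2.contourArea(c)>150:
        (u,v),a,t=cv2.fitEllipse(cv2.convexHull(c)); p=ray(r,u,v,.014); print((round(u),round(v)),np.round(a),p.round(4),'diam mm',1000*np.linalg.norm(ray(r,u+a[1]/2,v,.014)-ray(r,u-a[1]/2,v,.014)).round(4))
r=dict(np.load('wt.npz')); f=r['frame']; hsv=cv2.cvtColor(f,cv2.COLOR_RGB2HSV)
y=((hsv[...,0]>15)&(hsv[...,0]<34)&(hsv[...,1]>110)).astype('u1'); y[:150]=0;y[200:]=0;y[:,:240]=0;y[:,290:]=0
P=np.argwhere(y)[:,::-1]; e=cv2.fitEllipse(cv2.convexHull(P.astype('f4'))); bay=ray(r,*e[0],.006); print('ring',e,bay.round(4),'d',1000*np.ptp([ray(r,*p,.006)[:2] for p in P],axis=0))
# edge of plate: Canny points near seen lines
E=cv2.Canny(cv2.cvtColor(f,7),60,150)
def edge(a,b,z):
    a=np.array(a,float);b=np.array(b,float);d=(b-a)/np.linalg.norm(b-a);P=np.argwhere(E)[:,::-1];t=(P-a)@d;n=(P-a)@[-d[1],d[0]]
    P=P[(t>4)&(t<np.linalg.norm(b-a)-4)&(abs(n)<3.5)]; W=np.array([ray(r,*p,z)[:2] for p in P],'f4'); l=cv2.fitLine(W,cv2.DIST_HUBER,0,.001,.001).ravel()
    n=np.array([-l[1],l[0]]); print(len(P),'ang',np.degrees(np.arctan2(l[1],l[0])).round(2),'bay dist mm',1000*abs((bay[:2]-l[2:])@n).round(4))
edge((247,205),(399,175),.006); edge((233,153),(247,205),.006); edge((399,175),(396,120),.006); edge((302,52),(312,120),.006)
print('stop',ray(r,357,45,.035))
```

```text
disc/bench hsv [ 40  11 140] [ 75   4 138] [ 18  40 129]
(299, 200) [22. 23.] [0.4518 0.2786 0.014 ] diam mm 32.7
(318, 130) [37. 38.] [0.55   0.2505 0.014 ] diam mm 51.3
(256, 81) [25. 28.] [0.6119 0.3296 0.014 ] diam mm 36.4
ring ((263.6963195800781, 174.09768676757812), (36.44720458984375, 38.53940200805664), 120.50089263916016) [ 0.4525 -0.1068  0.006 ] d [61.85945333 62.83421162]
193 ang -79.45 bay dist mm 47.800000000000004
51 ang 10.59 bay dist mm 44.699999999999996
55 ang 10.51 bay dist mm 224.70000000000002
68 ang 10.61 bay dist mm 96.4
stop [ 0.64219154 -0.25322863  0.035     ]
```

```bash
cat >> h.py <<'E'
YAW=np.radians(10.57); BAY=np.array([.4521,-.1072]); Rt=np.array([[np.cos(YAW),-np.sin(YAW)],[np.sin(YAW),np.cos(YAW)]])
def tw(x,y): return BAY+Rt@(np.array([x+60,y-110])/1000)   # track mm -> world
A=70*np.pi/2
def path(s):
    "centre line from loading bay (s mm) -> track point, heading (track frame)"
    if s<110: return np.array([-60,110-s]),-np.pi/2
    if s<110+A:
        a=(s-110)/70; return np.array([10-70*np.cos(a),-70*np.sin(a)]),-np.pi/2+a
    return np.array([10+s-110-A,-70]),0.
def pusher(s,gap=38):
    "pusher pose (world xy, yaw) at path length s, pushing a puck about gap ahead"
    p,h=path(s); c=path(s+gap)[0]-p; ch=np.arctan2(c[1],c[0])
    return tw(*p),YAW+h+.75*(ch-h)
SH=110+A+50  # puck home
E
python3 - <<'E'
from h import *
for flip in(0,np.pi):
    print([ (lambda j: None if j is None else (round(j[4],2),round(j[6],2)))(robot.ik([*w,.033],q(y+flip))) for w,y in map(pusher,(-50,70,120,165,200,SH-38))])
for y in(0,-80,-60,-40,100,140,180): 
    j=robot.ik([.55,.25,.022],q(np.radians(y))); print(y,None if j is None else np.round(j,2))
E
```

```text
[(np.float64(-0.31), np.float64(-2.66)), (np.float64(-0.05), np.float64(-2.68)), (np.float64(0.11), np.float64(-2.39)), (np.float64(0.21), np.float64(-1.79)), (np.float64(0.2), np.float64(-1.32)), (np.float64(0.2), np.float64(-1.22))]
[(np.float64(0.37), np.float64(-0.18)), (np.float64(0.33), np.float64(0.11)), (np.float64(0.38), np.float64(0.51)), (np.float64(0.47), np.float64(1.13)), (np.float64(0.81), np.float64(1.34)), (np.float64(0.82), np.float64(1.45))]
0 [-0.21  0.59 -0.42  1.89  0.35  0.74 -2.4 ]
-80 [-1.23  0.84  1.01  1.95 -0.93  0.91 -2.7 ]
-60 [-1.    0.65  0.63  1.94 -0.56  0.74 -2.66]
-40 [-0.73  0.57  0.26  1.92 -0.22  0.68 -2.61]
100 [-0.01  0.65 -0.69  1.88  0.56  0.81 -0.82]
140 [ 0.08  0.7  -0.82  1.87  0.66  0.87 -0.2 ]
180 [ 0.26  0.86 -1.12  1.86  0.91  1.04  0.32]
```

Run:
```python
from h import *
y=YAW+np.pi/2
robot.movep([.55,.25,.12],q(y))
print(robot.line_to([.55,.25,.021],speed=.1,guard=10), robot.sense()['tool_pos'])
robot.gripper_close(40); s=robot.sense(); print(s['gripper_width'],s['grip_force'],s['tool_pos'],s['contact_force'])
robot.line_to([.55,.25,.10],speed=.15); s=robot.sense(); print(s['time'],s['gripper_width'],s['grip_force'])
r=wshot('g.png')
```

```text
False [0.55039574 0.25026048 0.02162166]
6.017261209397086e-05 0.0 [0.5500293  0.24999296 0.02098857] [-0.23512996 -0.4622367   0.71835836]
7.6167 0.0004961514045301223 0.0
```

View pics/g.png

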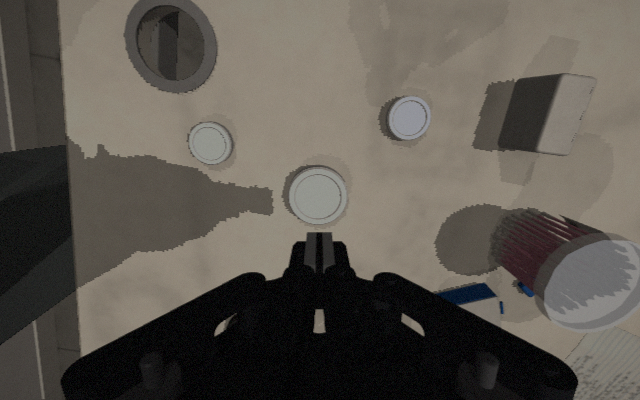

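The gripper shut empty. The puck sits at (318,195), just beyond the fingertips, so I'll measure it.

```bash
cat >> h.py <<'E'
def discs(r,z=.014,amin=150,v=130,s=20):
    hsv=cv2.cvtColor(r['frame'],cv2.COLOR_RGB2HSV); m=((hsv[...,1]<s)&(hsv[...,2]>v)).astype('u1')*255
    for c in cv2.findContours(m,0,2)[0]:
        if cv2.contourArea(c)>amin and len(c)>5:
            (a,b),ax,t=cv2.fitEllipse(cv2.convexHull(c)); print((round(a),round(b)),np.round(ax),ray(r,a,b,z).round(4))
E
python3 - <<'E'
from h import *
robot.open_gripper(); r=wshot('g2.png'); discs(r)
r=shot('scene'); h=r['frame'][262:285,220:265]; cv2.imwrite('pics/sc2.png',r['frame'][:,:,::-1]); discs(r,v=185,s=25,amin=80)
print(robot.sense()['time'])
E
```

```text
(591, 307) [22. 75.] [0.8379 0.1881 0.014 ]
(619, 265) [42. 55.] [0.8436 0.2373 0.014 ]
(317, 196) [55. 56.] [0.5492 0.2514 0.014 ]
(209, 143) [38. 42.] [0.4518 0.2803 0.014 ]
(409, 118) [40. 44.] [0.6107 0.3306 0.014 ]
(421, 365) [18. 38.] [0.0467 0.1492 0.014 ]
(400, 345) [23. 31.] [0.1114 0.1366 0.014 ]
(279, 325) [26. 27.] [0.3412 0.2861 0.014 ]
(176, 331) [38. 71.] [0.4905 0.4628 0.014 ]
(251, 299) [12. 16.] [0.4469 0.2785 0.014 ]
(195, 278) [10. 14.] [0.6078 0.3314 0.014 ]
(234, 273) [15. 20.] [0.5498 0.2488 0.014 ]
(80, 272) [ 66. 105.] [0.8333 0.5277 0.014 ]
(399, 243) [19. 67.] [ 0.3242 -0.1622  0.014 ]
(76, 232) [16. 39.] [1.0085 0.4606 0.014 ]
(189, 200) [45. 52.] [0.9221 0.1373 0.014 ]
(381, 133) [14. 42.] [ 0.8    -0.7045  0.014 ]
8.55
```

Run:
```python
from h import *
y=YAW+np.pi/2
robot.line_to([.55,.251,.030],speed=.15)
print('open',robot.line_to([.55,.251,.0],speed=.03,guard=5), robot.sense()['tool_pos'],robot.sense()['contact_force'])
r=wshot('g3.png')
robot.line_to([.55,.251,.05],speed=.15)
print(robot.sense()['time'],robot.sense()['gripper_width'],r['camera_matrix'][0,0])
```

```text
open False [5.50111442e-01 2.51082403e-01 2.00517050e-04] [-0.71624245  0.19836389  0.31706781]
10.85 0.08558584115876122 282.68554914062696
```

View pics/g3.png

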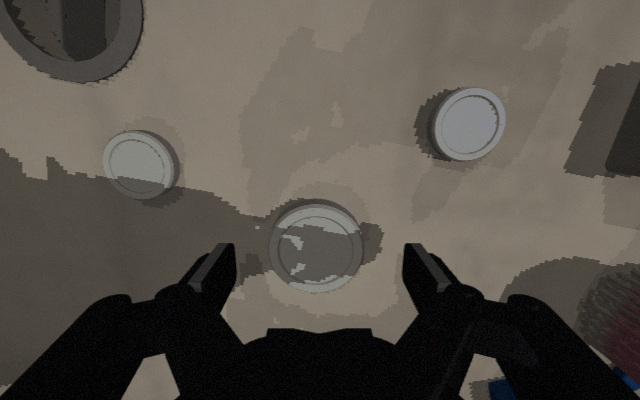

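The view at TCP z=0 shows the open tips still well above the bench, at (222,245) and (415,245). Triangulating gives tips about 23 mm behind the TCP when open and about 6 mm behind when shut, not 22 mm ahead. I'll probe the bench with shut fingers at a free spot to settle it.

Run:
```python
from h import *
robot.gripper_close(40)
robot.line_to([.55,.165,.02],speed=.2)
print(robot.line_to([.55,.165,-.03],speed=.03,guard=4)); s=robot.sense(); print(s['tool_pos'],s['contact_force'],s['joints'].round(2))
robot.line_to([.55,.165,.05],speed=.2); print(robot.sense()['time'])
```

```text
True
[ 0.54995047  0.16493095 -0.01096734] [-1.06640193 -0.44388331  9.33417153] [ 0.09  0.65 -0.63  1.96  0.58  0.72 -0.71]
13.7167
```

Shut tips touch the bench at TCP z ≈ -0.010, so the real tip extent is about -10 mm. I'll use that.

```bash
echo 'ZS=-.0102  # TCP z at which shut fingertips touch bench' >> h.py
python3 - <<'E'
from h import *
robot.open_gripper()
robot.line_to([.55,.251,.05],speed=.2)
print(robot.line_to([.55,.251,ZS-.002],speed=.1,guard=8), robot.sense()['tool_pos'])
robot.gripper_close(40); s=robot.sense(); print(s['gripper_width'],s['grip_force'],s['tool_pos'],s['contact_force'])
if s['gripper_width']>.04:
    robot.line_to([.55,.251,.10],speed=.15); s=robot.sense(); print(s['time'],s['gripper_width'],s['grip_force'])
r=wshot('g4.png')
E
```

```text
False [ 0.55008369  0.25131513 -0.01204276]
0.05041141890802229 39.705222132615745 [ 0.55047694  0.25118085 -0.01110614] [-3.13508268 -1.66841213 12.27593276]
17.2 0.05043938008020941 41.20611051446758
```

View pics/g4.png

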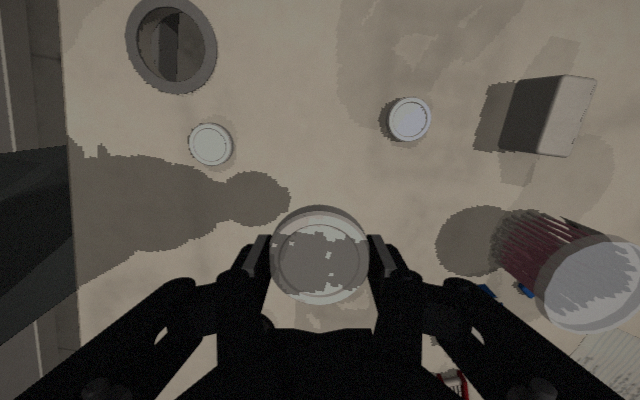

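The puck is held, centred at (320,255) between the pads. Next I'll carry it in front of the nest, place it and check.

Run:
```python
from h import *
r=wshot('x.png'); s=robot.sense(); p=ray(r,320,255,s['tool_pos'][2]+.025); off=p[:2]-s['tool_pos'][:2]; print('in-hand off',off.round(4))
y=YAW+np.pi/2; t=BAY-off*0.5
robot.line_to([.47,.13,.19],speed=.25); robot.line_to([*t,.19],rot=q(y),speed=.25); robot.line_to([*t,.02],speed=.2)
print(robot.line_to([*t,-.008],speed=.03,guard=6)); s=robot.sense(); print(s['tool_pos'],s['contact_force'],s['gripper_width'],s['time'])
```

```text
in-hand off [0.0008 0.0038]
True
[ 0.45153671 -0.10903678 -0.00519493] [-2.79167846  0.08142631 11.21177251] 0.05021728549160353 21.025
```

Run:
```python
from h import *
robot.open_gripper()
s=robot.sense(); robot.line_to([*s['tool_pos'][:2],.10],speed=.2)
w,y=pusher(-52); robot.line_to([*w,.10],rot=q(y+np.pi),speed=.2)
r=wshot('b1.png'); discs(r,z=.020); print(robot.sense()['time'])
```

```text
(319, 257) [50. 57.] [ 0.4524 -0.1081  0.02  ]
(551, 177) [28. 44.] [0.6302 0.0013 0.02  ]
22.6083
```

View pics/b1.png

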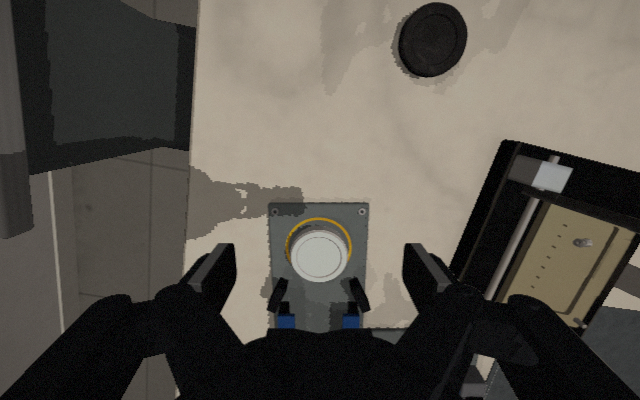

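The puck lies centred on the yellow ring: at (319,257), world within 1 mm of the bay. Now the push.

Run:
```python
from h import *
Z=.0005
robot.gripper_close(40)
w,y=pusher(-52); robot.line_to([*w,Z],speed=.15)
hit=False
for s in [0,62]+list(np.arange(74,212,11.)):
    w,y=pusher(s); hit=robot.line_to([*w,Z],rot=q(y+np.pi),speed=.09,guard=25); st=robot.sense()
    print(round(s),hit,st['contact_force'].round(1),st['time'])
    if hit: break
```

```text
0 False [-0.1  0.4  0.3] 24.9167
62 False [ 0.6 -0.4 -0.7] 25.7583
74 False [0.2 0.3 0.2] 26.0417
85 False [-0.   0.3  0.3] 26.3167
96 False [0.8 0.4 0.5] 26.5917
107 False [0.4 0.6 0.3] 26.8667
118 False [-0.2  0.6  0.3] 27.1583
129 False [ 0.2  0.1 -0.8] 27.4667
140 False [ 0.3 -0.5 -0.1] 27.775
151 False [ 0.2  0.3 -0.5] 28.0833
162 False [-1.5  0.6  0. ] 28.3917
173 False [0.1 0.5 0.7] 28.7
184 False [-0.  -0.2 -0.2] 29.0083
195 False [-0.1  0.6 -0.7] 29.2917
206 False [-0.2  0.9 -0.6] 29.5667
```

Run:
```python
from h import *
a=shot('top')['frame'][165:265,300:420]; b=shot('scene')['frame'][165:265,300:420]
cv2.imwrite('pics/c1.png',cv2.resize(np.hstack([a,b]),None,fx=3.3,fy=3.3,interpolation=2)[:,:,::-1])
```

```text
(no output)
```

View pics/c1.png

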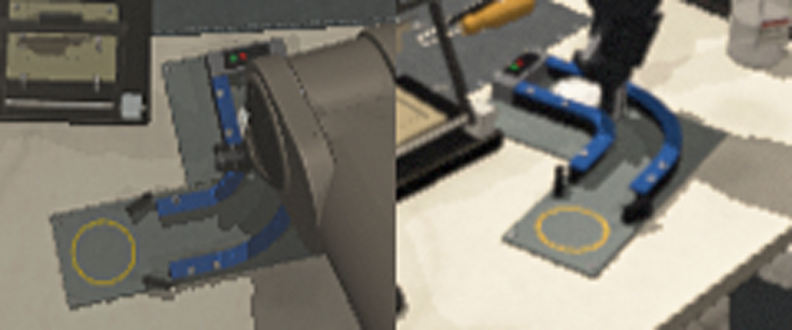

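The ring is empty, and in the right crop the white puck is at about (575,93), ahead of the fingers in the last straight. I'll finish the push against the stop under guard.

Run:
```python
from h import *
Z=.0005
for s,v in((220,.06),(250,.03)):
    w,y=pusher(s); hit=robot.line_to([*w,Z],rot=q(y+np.pi),speed=v,guard=8); st=robot.sense()
    loc=Rt.T@(st['tool_pos'][:2]-BAY)*1000+[-60,110]
    print(s,hit,st['contact_force'].round(1),'track',loc.round(1),'expected x 22',st['time'])
    if hit: break
# back off along the channel, rise, get clear, look
w,y=pusher(205); robot.line_to([*w,Z],speed=.08); robot.line_to([*w,.12],speed=.2)
w=tw(-10,-70); robot.line_to([*w,.22],speed=.2); r=wshot('h0.png')
robot.movep([.46,-.42,.3],q(YAW+np.pi)); 
r=shot('top'); a=r['frame'][165:265,300:420]; b=shot('scene')['frame'][165:265,300:420]
h=tw(60,-70); T=r['camera_from_world']@[*h,.020,1]; k=r['camera_matrix']@T[:3]; print('home px in crop',((k[:2]/k[2])-[300,165])*3.3)
cv2.imwrite('pics/c2.png',cv2.resize(np.hstack([a,b]),None,fx=3.3,fy=3.3,interpolation=2)[:,:,::-1]); print(robot.sense()['time'])
```

```text
220 False [-0.7  0.6  0.2] track [  9.8 -69.8] expected x 22 30.05
250 True [-3.  -0.1  2.9] track [ 23.1 -69.9] expected x 22 30.6333
home px in crop [252.82932712  96.05515458]
33.4417
```

View pics/c2.png

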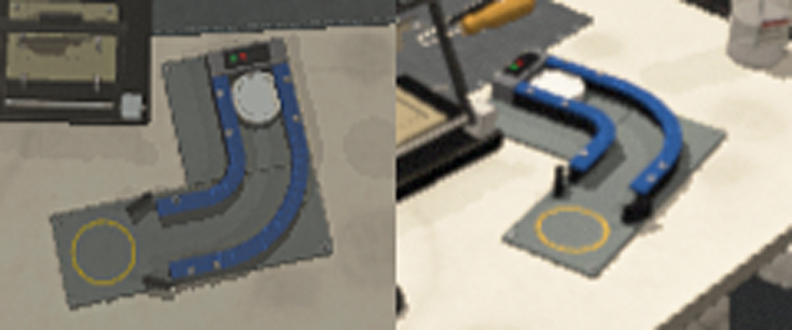

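The puck sits against the stop: (256,97) in the left crop, against (253,96) predicted. One slow press again will confirm that it is hard home, then I hand in.

Run:
```python
from h import *
Z=.0005
w,y=pusher(208); robot.movep([*w,.12],q(y+np.pi)); robot.line_to([*w,Z],speed=.15)
w2,y2=pusher(226); robot.line_to([*w2,Z],rot=q(y2+np.pi),speed=.06,guard=8)
w3,_=pusher(245); hit=robot.line_to([*w3,Z],speed=.02,guard=10); st=robot.sense()
print(hit,st['contact_force'].round(1),(Rt.T@(st['tool_pos'][:2]-BAY)*1000+[-60,110]).round(1))
robot.line_to([*w,Z],speed=.04); robot.line_to([*w,.15],speed=.2); robot.wait(.3)
r=shot('top'); discs(r,z=.020,v=150,s=25,amin=80) ; st=robot.sense(); print(tw(60,-70),st['contact_force'].round(1),st['time'])
if hit: robot.close_job()
```

```text
True [-2.6 -1.   3.1] [ 23. -70.]
(285, 338) [17. 43.] [0.1513 0.0436 0.02  ]
(377, 194) [12. 15.] [ 0.6044 -0.2633  0.02  ]
(590, 206) [62. 71.] [ 0.5501 -0.959   0.02  ]
(273, 110) [46. 47.] [0.9004 0.0824 0.02  ]
(290, 88) [25. 32.] [0.9796 0.0229 0.02  ]
(256, 93) [ 3. 14.] [0.9628 0.141  0.02  ]
[ 0.60308238 -0.26213328] [0.4 0.4 0.8] 38.3833
the job is handed in; nothing more can be done
```

The largest white puck was laid on the yellow ring, released, pushed round the bend and left against the reader stop. Two guarded presses stopped within 0.1 mm of each other, and the job was handed in at about 38 s.

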